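Show the apprentice the stray punch and its place in the rack

ROBOT

A 6-joint arm with a two-finger parallel gripper is mounted at the origin on the work surface. World frame = base frame: x ahead of the robot, y to its left, z up, the work surface at z = 0. Lengths are in mm, angles in rad, forces in N, time in s.
With the tool pointing down it reaches from about 325 to 850 mm from the base axis. Payload 15.5 kg.
Tool frame: the origin (TCP) lies between the finger pads, 19 mm behind the fingertips; this is the grasp point; z points along the fingers, y is the line along which they close (so a half turn about z gives the same grasp; the last joint's range is limited). The gripper opens to 91 mm and grips with 3 to 60 N. Pads are 32 mm wide; open, the fingers measure 118 mm over their backs; the gripper's body (76 mm by 178 mm) begins 60 mm behind the grasp point.
Start: joints at [1.248, 0.494, 1.345, -0, 1.302, -0.096], TCP at [141.142, 608.856, 232.715] pointing down, gripper open.
Joint ranges: [-2.91, 2.91], [-0.82, 2.16], [0.22, 2.67], [-1.22, 4.37], [0.12, 2.79], [-3.08, 3.08]. Speed limits (rad/s): [1.89, 1.89, 2.57, 3.01, 3.01, 3.01].

INTERFACE

Orientations are given as a unit quaternion [x, y, z, w].
In Python, from rig import bot gives the robot as it stands. The module is installed in compiled form; this text tells all that it offers.
- The arm moves only by the tool send_rows, never from a script. Its argument "increments" is text: rows parted by semicolons, each of 4 numbers parted by spaces: the shift along the tool's x, y, z in m, then the turn about the tool's z in degrees. A call has 1 to 10 rows; each row shifts and turns the commanded pose from where the row before left it, along the tool's axes as they then stand; what a row does not reach is not made up. A row lasts 1/8 s, in which the tool goes at most 62.5 mm and 10.7 degrees, less where a joint would pass 70% of its speed; a pose out of reach is approached as far as the arm can. A call with a gripper value outside its range is refused whole. "claw" is the closure in counts, from 0 (fully open) to 255 (shut), set as the call begins (left out, the last holds). The fingers move at their own pace and stop on an object; "newtons" is the grip in N (left out, the last holds). Time passes only in rows, so rows that do not move let the fingers close. It gives the time, the measured TCP pose, the force, the opening and the grip force at its end, in the units of the state.
- bot.read_state(): the state, without advancing time (a new reading comes with each control period).
- bot.grab_frame(name): name is "side" or "top" or "wrist"; returns (picture, depth): 384x512x3 uint8, red, green, blue; 384x512 float32, mm along the optical axis (not along the pixel's ray), 0 where there is no reading.
- bot.camera_model(name): a dict with "mtx" (3x3 intrinsics, pixels), "D" ([k1, k2, p1, p2, k3] as OpenCV has them; the pictures are not rectified), "R" (3x3) and "t" (3): a world point X has camera coordinates R X + t. Camera axes: x right, y down, z forward; pixel columns grow to the right and rows downward; lengths in mm; the calibration is good to about 2 mm. A picture is of the moment at which its call begins: read the wrist's pose just before it. camera_model takes no time and is no camera call; for the wrist camera it gives the pose at the moment of the call.
- bot.sign_off(): hands the job in; it is judged then, once.
Trained networks look in the newest picture that a camera, given by its name, has taken for a name from the list of things; names that differ only in an ending like _2 or _b are one class to them, and where a whole thing is asked for, a point or a joint stands for the part that bears it (a point fixed in the world has none). Each returns a list of dicts, best first, with "conf" (0 to 1); they miss things now and then, are a little off and sometimes report something else, mostly with a low value. They report only what shows in the picture. A call takes as long as a camera call. They do not tell look-alikes from the thing itself.
- bot.recognise(camera, label): "box" ([left, top, right, bottom] in pixels, round what is visible of it).
- bot.regions_of(camera, label): "mask" (384x512 bool, what is visible of it) and "box" ([left, top, right, bottom] in pixels, round what is visible of it).
- bot.spot_point(camera, label): "location" ([column, row] in pixels: a listed point, or the origin of a listed thing).
The state is a dict: "time_s": time; "q": joint angles; "dq": joint speeds; "joint_efforts": joint torques, N m; "ee_pos": TCP position; "eef_rot": TCP orientation; "wrist_force": force on the tool from outside, world axes, zero at the start; "torque": the same for the moment, N m; "finger_gap": finger opening in mm; "finger_force": force on a finger pad.
Only numpy, scipy, OpenCV 4.12 (cv2) and the standard library are available. Lean on these libraries where they do the work, as an engineer would, in place of code of your own. Each camera call takes 0.05 s, during which the arm holds its last target. There are 200 camera calls.

TASK

Show the apprentice what to put away: point down at the leather punch lying loose on the green cutting mat, fingertips just above it, and keep still there for two seconds. Then point down in the same way, close above its mouth, at the one empty hole in the punch rack where it belongs, keep still there for two seconds and finish still pointing at it. Only point: touch, lift or shift nothing.

Things in the scene. Friction and masses are not known exactly. Their poses are not given: they have to be found in the camera images.
- loose_punch: the stray leather punch: a steel drive punch (bright round tip and head, dark hexagonal grip), lying on its side on the green mat. 110 mm long, 16 mm thick. Origin at the middle of its length on its underside (mat top, 3 mm above the table); x runs along it towards the struck head, z up
- empty_hole: the one hole of the punch rack with no punch in it: round, 15 mm wide, 55 mm deep. Origin at the centre of its mouth, level with the rack's top, 70 mm above the table; z up. The holes beside it, 48 mm away, hold punches that stand 55 mm above the mouth
- rack: the punch rack: a pale wooden block, 56 mm (x) by 300 mm (y), on a dark foot board 80 by 316 mm, 70 mm high in all, fixed to the table, standing across the far side of the green mat. Six holes in one row along its y axis, 48 mm apart, five of them filled. Origin at the centre of its underside, x away from the robot
- punch1: one of five steel drive punches standing tip down in the rack, 110 long and 16 across its hexagonal grip, which stands out 55 above the rack's top; origin at its tip, 15 above the table, z up along it. Not to be touched
- punch2: one of five steel drive punches standing tip down in the rack, 110 long and 16 across its hexagonal grip, which stands out 55 above the rack's top; origin at its tip, 15 above the table, z up along it. Not to be touched
- punch3: one of five steel drive punches standing tip down in the rack, 110 long and 16 across its hexagonal grip, which stands out 55 above the rack's top; origin at its tip, 15 above the table, z up along it. Not to be touched
- punch4: one of five steel drive punches standing tip down in the rack, 110 long and 16 across its hexagonal grip, which stands out 55 above the rack's top; origin at its tip, 15 above the table, z up along it. Not to be touched
- punch5: one of five steel drive punches standing tip down in the rack, 110 long and 16 across its hexagonal grip, which stands out 55 above the rack's top; origin at its tip, 15 above the table, z up along it. Not to be touched
- awl: awl with a dark wooden handle and steel spike, 130 mm long, 25 mm thick, lying on the mat; origin under its middle, x along it towards the spike. Bystander
- slicker: edge slicker: a grooved pale wooden rod, 120 mm long, 22 mm thick, lying on the mat; origin under its middle, x along it. Bystander
- roller: hand roller: wooden handle and a steel drum, 130 mm long, 32 mm high, 48 mm wide at the drum, lying on the mat; origin under its middle, x along it towards the drum. Bystander
- maul: maul standing on its white head (66 mm wide), black handle up, 218 mm tall; origin at the centre of its underside. Bystander beside the rack
- dye_jar: amber dye jar with black cap, 62 mm wide, 85 mm tall; origin at the centre of its underside. Bystander beside the rack
Not all that is in view belongs to the job. Leave any blue or purple look-alike of the loose_punch alone.

How it is judged:
By the outcome, as a careful person would: the job done as asked, in the order asked, and still so for the second after the job is handed in, with the robot touching nothing.
It also fails if it takes over 45 s, if anything falls off the work surface, if the arm or the gripper's body presses on something with over 40 N, if the wrist force passes 120 N, or if a joint passes its speed limit or range.

## Working session

There is one attempt and no reset: what is moved stays moved. The work goes in short steps, Python scripts to look and compute and a tool call to move; the robot and the scene stay as the last step left them, time stands still between calls to the robot, and variables do not carry over. Pictures are saved under pics/ and viewed, at most 10 in all, crops included, and the job is handed in when it is done.

Besides the shell and the picture viewer there is one more tool, called after "Emit:" as a command line: name --argument value ..., lists and objects as JSON in quotes. send_rows: Moves the arm, as the interface text tells. Its arguments: {"type":"object","properties":{"increments":{"type":"string"},"claw":{"type":"number"},"newtons":{"type":"number"}},"required":["increments"]}

```bash
mkdir -p pics
cat > h.py <<'E'
import numpy as np, cv2
from rig import bot
def world(cam,m,dep,px,z=None):
    px=np.array(px,float).reshape(-1,1,2)
    n=cv2.undistortPoints(px,m["mtx"],np.array(m["D"])).reshape(-1,2)
    R=np.array(m["R"]);t=np.array(m["t"]);out=[]
    for (u,v),p in zip(n,px.reshape(-1,2)):
        r=np.array([u,v,1.])
        if z is None:
            c=r*dep[int(round(p[1])),int(round(p[0]))]; out.append(R.T@(c-t))
        else:
            o=-R.T@t; d=R.T@r; out.append(o+d*(z-o[2])/d[2])
    return np.array(out)
E
python3 - <<'E'
from h import *
s=bot.read_state();print(s)
for c in ["top","side"]:
    p,d=bot.grab_frame(c);m=bot.camera_model(c)
    cv2.imwrite(f"pics/{c}1.png",p[:,:,::-1]);np.savez(f"{c}1.npz",p=p,d=d)
    for l in ["loose_punch","empty_hole","rack"]:
        for r in bot.recognise(c,l)[:6]: print(c,l,np.round(r["box"]),round(r["conf"],2))
        for r in bot.spot_point(c,l)[:3]: print(c,l,"pt",r, np.round(world(c,m,d,r["location"],{"loose_punch":11,"empty_hole":70,"rack":0}[l])))
E
```

```text
{'time_s': 0.0, 'q': array([ 1.24748444e+00,  4.94193979e-01,  1.34612824e+00, -1.82674057e-05,
        1.30247870e+00, -9.54803734e-02]), 'dq': array([ 7.98610802e-04, -6.02305452e-04,  7.57162655e-05,  1.35552043e-04,
       -1.58687314e-03,  1.05761681e-03]), 'joint_efforts': array([ 3.25387511e-03, -8.78832364e+01, -3.81842387e+01,  7.08205928e-02,
        5.34361729e-02, -1.32705786e-04]), 'ee_pos': array([141.04489233, 608.51754422, 232.13251255]), 'eef_rot': array([ 1.13667108e-01,  9.93518708e-01, -5.92763359e-04, -1.16966812e-04]), 'wrist_force': array([ 0.49417781, -0.53072848, -0.12148678]), 'torque': array([0.0079844 , 0.03120851, 0.02396715]), 'finger_force': 0.0, 'finger_gap': 91.39197551616569}
top loose_punch [307. 188. 320. 214.] 0.61
top loose_punch [349. 170. 376. 192.] 0.54
top loose_punch [354. 247. 371. 272.] 0.54
top loose_punch pt {'location': [361.3, 256.8], 'conf': 0.69} [[ 226. -400.   11.]]
top loose_punch pt {'location': [360.3, 183.2], 'conf': 0.67} [[ 496. -406.   11.]]
top loose_punch pt {'location': [322.8, 153.5], 'conf': 0.61} [[ 608. -269.   11.]]
top rack [178. 141. 266. 173.] 0.69
top rack pt {'location': [226.4, 153.9], 'conf': 0.76} [[611.  90.   0.]]
side loose_punch [255. 342. 279. 384.] 0.86
side loose_punch [348. 296. 399. 316.] 0.77
side loose_punch [344. 228. 389. 237.] 0.57
side loose_punch [282. 254. 326. 263.] 0.55
side loose_punch pt {'location': [266.0, 367.0], 'conf': 0.85} [[ 226. -399.   11.]]
side loose_punch pt {'location': [367.2, 235.5], 'conf': 0.71} [[ 611. -267.   11.]]
side loose_punch pt {'location': [368.6, 305.7], 'conf': 0.71} [[ 488. -409.   11.]]
side empty_hole pt {'location': [250.5, 179.4], 'conf': 0.46} [[428.   9.  70.]]
side rack [242. 106. 331. 184.] 0.83
side rack pt {'location': [279.8, 149.0], 'conf': 0.63} [[604. 129.   0.]]
```

Run:
```python
import numpy as np,cv2
p=np.load("top1.npz")["p"][130:285,170:400,::-1]
cv2.imwrite("pics/t2.png",cv2.resize(p,None,fx=3.4,fy=3.4,interpolation=2))
p=np.load("side1.npz")["p"][90:384,200:440,::-1]
cv2.imwrite("pics/s2.png",cv2.resize(p,None,fx=2,fy=2,interpolation=2))
```

```text
(no output)
```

View pics/t2.png

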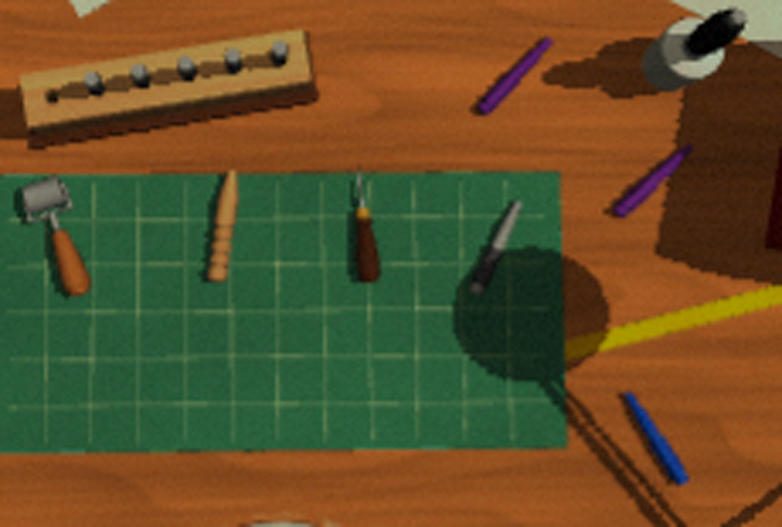

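View pics/s2.png

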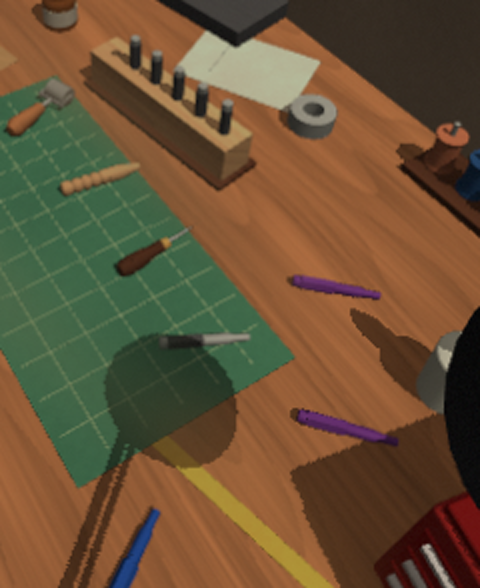

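Top picture: the candidates for loose_punch are the grey/dark one on the mat at (316,203), two purple ones at (321,152) and (362,183), and a blue one at (363,259), all off the mat. Only the grey/dark one fits. The rack's empty hole is its left end hole, at about (185,158). Next I locate both and confirm in a crop.

Run:
```python
from h import *
T=np.load("top1.npz");m=bot.camera_model("top")
print(np.round(world("top",m,T["d"],[[309.7,215.5],[322.2,189.7],[316,202.6]],11)))
print("hole",np.round(world("top",m,T["d"],[[185.3,158.2]],70)))
print("punch tops",np.round(world("top",m,T["d"],[[170+x/3.4,130+y/3.4] for x,y in [(95,77),(140,70),(186,64),(234,57),(280,46)]],125)))
p=T["p"]
a=cv2.resize(p[180:225,290:340,::-1],(500,450),interpolation=2);b=cv2.resize(p[140:175,175:205,::-1],(300,350),interpolation=2)
c=np.zeros((450,800,3),np.uint8);c[:,:500]=a;c[:350,500:]=b
cv2.imwrite("pics/c3.png",c)
s=bot.read_state()
from scipy.spatial.transform import Rotation as R
print(R.from_quat(s["eef_rot"]).as_matrix().round(3))
```

```text
[[ 378. -216.   11.]
 [ 472. -264.   11.]
 [ 425. -240.   11.]]
hole [[582. 231.  70.]]
punch tops [[591. 180. 125.]
 [597. 135. 125.]
 [603.  89. 125.]
 [610.  40. 125.]
 [621.  -6. 125.]]
[[-0.974  0.226  0.   ]
 [ 0.226  0.974 -0.   ]
 [-0.    -0.    -1.   ]]
```

View pics/c3.png

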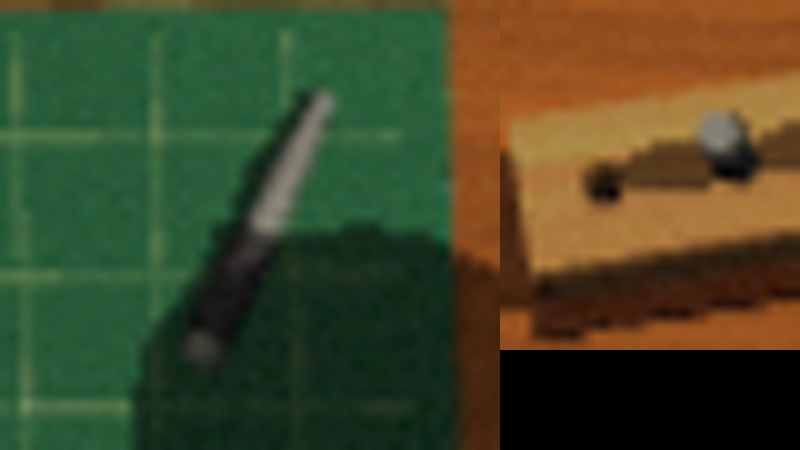

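The crop confirms it: bright tip at (322,189), dark grip and grey head at (310,216), and the dark open hole at (185,158). A round shadow and a black shape in the side view suggest something overhead, so I check the full views before moving.

View pics/side1.png

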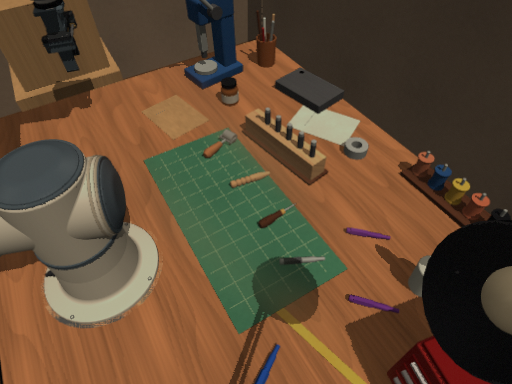

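View pics/top1.png

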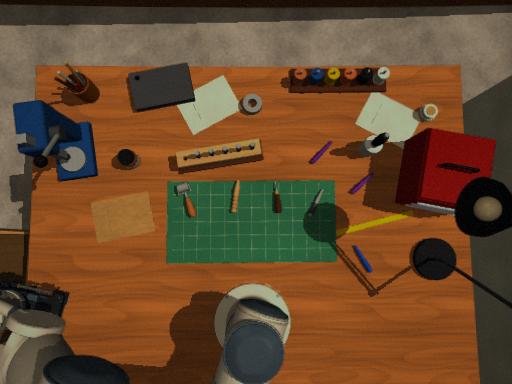

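Run:
```python
from h import *
from scipy import ndimage
for c in ["top","side"]:
    T=np.load(c+"1.npz");m=bot.camera_model(c);d=T["d"]
    ys,xs=np.mgrid[0:384:2,0:512:2];k=d[::2,::2]>0
    px=np.c_[xs[k],ys[k]]
    W=world(c,m,d,px); hi=np.zeros(k.shape,bool);hi[k]=W[:,2]>60
    H=np.zeros(k.shape+(3,));H[k]=W
    L,n=ndimage.label(hi)
    print(c,"cam",np.round(-np.array(m["R"]).T@np.array(m["t"])))
    for i in range(1,n+1):
        q=H[L==i]
        if len(q)>15: print(len(q),q.min(0).round(),q.max(0).round())
```

```text
top cam [ 328.   12. 1418.]
152 [801. 557.  60.] [879. 634. 215.]
28 [ 872. -196.   70.] [ 910. -159.  100.]
31 [ 868. -260.   63.] [ 909. -224.   98.]
29 [ 871. -319.   69.] [ 910. -281.   91.]
30 [ 871. -383.   64.] [ 909. -346.   99.]
31 [ 868. -442.   62.] [ 907. -403.   99.]
30 [ 870. -499.   62.] [ 906. -463.   99.]
745 [500. 543.  60.] [713. 686. 408.]
2099 [ 308. -780.   61.] [ 655. -489.  517.]
92 [ 595. -465.   60.] [ 654. -402.  221.]
336 [553. -34.  62.] [653. 265. 129.]
59 [560. 412.  60.] [609. 462.  93.]
84 [ 124. -679.   64.] [ 225. -656.  382.]
1947 [ 53. 205. 211.] [201. 681. 840.]
1192 [-108.  -98.   61.] [123. 124. 370.]
side cam [ 123. -560.  780.]
1324 [-82. 513.  60.] [ 292. 1198.  422.]
544 [555. 563.  60.] [714. 677. 321.]
840 [1630.   55.   60.] [1653.  673.  242.]
126 [803. 555.  60.] [878. 636. 217.]
52 [561. 409.  60.] [615. 464.  90.]
406 [553. -38.  60.] [651. 263. 127.]
3876 [-122. -106.   60.] [124.  80. 366.]
45 [ 867. -201.   63.] [ 911. -160.   96.]
51 [ 870. -262.   60.] [ 911. -220.   97.]
49 [ 869. -321.   60.] [ 910. -280.   96.]
55 [ 871. -379.   60.] [ 911. -341.   96.]
3629 [ 313. -625.   61.] [ 910. -401.  513.]
```

Nothing overhead is near the path: the lamp lies at y < -489. I close the fingers and travel to above the loose punch at (425,-240).

Emit:
send_rows --increments "-0.036 -0.028 0;-0.036 -0.028 0;-0.036 -0.028 0;-0.036 -0.028 0;-0.036 -0.028 0;-0.036 -0.028 0;-0.036 -0.028 0;-0.036 -0.028 0;-0.036 -0.028 0;-0.036 -0.028 0" --claw 255 --newtons 5

```text
invalid input at $.increments[0]: expected 4 numbers
```

Emit:
send_rows --increments "-0.036 -0.028 0 0;-0.036 -0.028 0 0;-0.036 -0.028 0 0;-0.036 -0.028 0 0;-0.036 -0.028 0 0;-0.036 -0.028 0 0;-0.036 -0.028 0 0;-0.036 -0.028 0 0;-0.036 -0.028 0 0;-0.036 -0.028 0 0" --claw 255 --newtons 5

```text
time_s: 1.95
ee_pos: [429.5, 253.5, 232.9]
eef_rot: [0.114, 0.994, 0.0, 0.0]
wrist_force: [0.3, 0.9, 0.4]
finger_gap: 0.8
finger_force: 0.0
```

Emit:
send_rows --increments "-0.011 -0.048 0 0;-0.011 -0.048 0 0;-0.011 -0.048 0 0;-0.011 -0.048 0 0;-0.011 -0.048 0 0;-0.011 -0.048 0 0;-0.011 -0.048 0 0;-0.011 -0.048 0 0;-0.011 -0.048 0 0;-0.011 -0.048 0 0"

```text
time_s: 3.2
ee_pos: [427.2, -239.4, 232.9]
eef_rot: [0.114, 0.994, -0.0, 0.0]
wrist_force: [0.9, -0.8, 0.2]
finger_gap: 0.5
finger_force: 0.0
```

Emit:
send_rows --increments "0 0 0 0;0 0 0 0"

```text
time_s: 3.45
ee_pos: [427.1, -237.4, 232.6]
eef_rot: [0.114, 0.993, 0.0, -0.0]
wrist_force: [0.2, -0.3, -0.2]
finger_gap: 0.6
finger_force: 0.0
```

Run:
```python
from h import *
m=bot.camera_model("wrist");p,d=bot.grab_frame("wrist")
cv2.imwrite("pics/w4.png",p[:,:,::-1]);np.savez("w4.npz",p=p,d=d)
for r in bot.regions_of("wrist","loose_punch")[:3]:
    (c,sz,a)=cv2.minAreaRect(np.argwhere(r["mask"])[:,::-1].astype(np.float32))
    print(r["conf"],r["box"],c,sz,a,world("w",m,d,[c],11).round(1),world("w",m,d,cv2.boxPoints((c,sz,a)),11).round(1))
for r in bot.spot_point("wrist","loose_punch")[:3]: print(r,world("w",m,d,[r["location"]],3).round(1))
```

```text
0.81 [122.4, 206.4, 166.0, 265.8] (142.58236694335938, 235.87057495117188) (15.262602806091309, 69.563720703125) 32.47119140625 [[ 493.5 -402.4   11. ]] [[ 521.6 -447.9   11. ]
 [ 452.4 -371.8   11. ]
 [ 466.9 -359.2   11. ]
 [ 537.6 -435.1   11. ]]
0.59 [41.1, 1.7, 105.1, 55.2] (74.48799896240234, 22.731882095336914) (83.05987548828125, 16.700538635253906) 42.43622970581055 [[ 234.5 -391.7   11. ]] [[ 205.8 -421.4   11. ]
 [ 197.8 -404.9   11. ]
 [ 264.2 -361.    11. ]
 [ 273.3 -377.7   11. ]]
0.57 [241.1, 117.5, 272.2, 201.4] (253.6470489501953, 157.91177368164062) (16.73495864868164, 90.22325134277344) 14.03624439239502 [[ 424.6 -235.6   11. ]] [[ 471.8 -271.6   11. ]
 [ 371.9 -220.1   11. ]
 [ 380.8 -202.4   11. ]
 [ 481.9 -252.6   11. ]]
{'location': [251.7, 158.3], 'conf': 0.85} [[ 426.1 -238.5    3. ]]
{'location': [141.5, 236.9], 'conf': 0.79} [[ 497.8 -408.2    3. ]]
{'location': [68.5, 14.4], 'conf': 0.6} [[ 222.8 -398.6    3. ]]
```

View pics/w4.png

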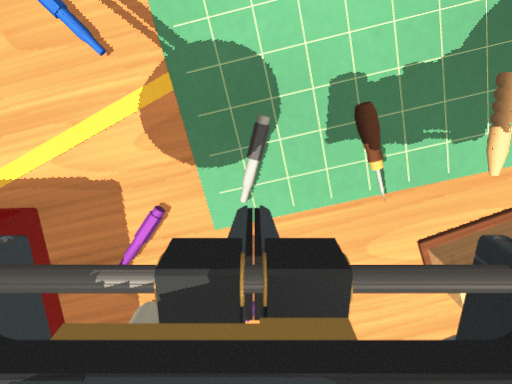

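The wrist view shows the grey punch at (254,158), which gives (425,-238) and agrees with the top camera. I descend until the tips are about 11 mm above it, then hold.

Emit:
send_rows --increments "0.001 -0.001 0.03 0;0 0 0.03 0;0 0 0.03 0;0 0 0.03 0;0 0 0.025 0;0 0 0.015 0;0 0 0.01 0;0 0 0.008 0;0 0 0.005 0;0 0 0 0"

```text
time_s: 4.85
ee_pos: [426.2, -238.4, 49.7]
eef_rot: [0.114, 0.994, 0.0, -0.0]
wrist_force: [0.1, 0.5, 1.2]
finger_gap: 0.6
finger_force: 0.0
```

Emit:
send_rows --increments "0 0 0 0;0 0 0 0;0 0 0 0"

```text
time_s: 5.22
ee_pos: [426.2, -238.5, 49.9]
eef_rot: [0.114, 0.994, -0.0, 0.0]
wrist_force: [-0.5, -0.2, 0.8]
finger_gap: 0.5
finger_force: 0.0
```

Run:
```python
from h import *
p,d=bot.grab_frame("side");a=p[220:345,210:370,::-1]
cv2.imwrite("pics/s5.png",cv2.resize(a,None,fx=4,fy=4,interpolation=2))
s=bot.read_state();print(s["ee_pos"],s["time_s"],abs(s["dq"]).max())
```

```text
[ 426.21037886 -238.45699423   49.84857395] 5.275 0.0014216873381652732
```

View pics/s5.png

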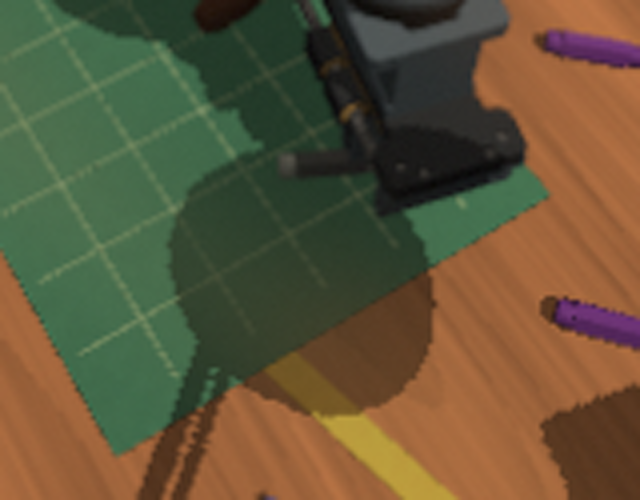

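The side view shows the closed fingertips just over the middle of the punch (crop around (380,175)), with the punch undisturbed. Now I hold for over 2 s.

Emit:
send_rows --increments "0 0 0 0;0 0 0 0;0 0 0 0;0 0 0 0;0 0 0 0;0 0 0 0;0 0 0 0;0 0 0 0;0 0 0 0;0 0 0 0"

```text
time_s: 6.52
ee_pos: [426.2, -238.4, 49.7]
eef_rot: [0.114, 0.994, -0.0, -0.0]
wrist_force: [-0.6, 0.3, 0.2]
finger_gap: 0.8
finger_force: 0.0
```

Emit:
send_rows --increments "0 0 0 0;0 0 0 0;0 0 0 0;0 0 0 0;0 0 0 0;0 0 0 0;0 0 0 0;0 0 0 0;0 0 0 0;0 0 0 0"

```text
time_s: 7.78
ee_pos: [426.2, -238.4, 49.7]
eef_rot: [0.114, 0.994, -0.0, -0.0]
wrist_force: [-0.0, -0.2, -1.2]
finger_gap: 0.3
finger_force: 0.0
```

Emit:
send_rows --increments "0 0 -0.03 0;0 0 -0.04 0;0 0 -0.04 0;0 0 -0.04 0;0 0 -0.03 0;0 0 0 0"

```text
time_s: 8.52
ee_pos: [427.0, -239.0, 231.7]
eef_rot: [0.114, 0.994, -0.001, 0.002]
wrist_force: [0.7, -0.2, -1.4]
finger_gap: 0.7
finger_force: 0.0
```

Emit:
send_rows --increments "-0.004 0.049 -0.006 0;-0.004 0.049 -0.006 0;-0.004 0.049 -0.006 0;-0.004 0.049 -0.006 0;-0.004 0.049 -0.006 0;-0.004 0.049 -0.006 0;-0.004 0.049 -0.006 0;-0.004 0.049 -0.006 0;-0.004 0.049 -0.006 0;-0.004 0.049 -0.006 0"

```text
time_s: 9.78
ee_pos: [575.8, 231.5, 288.7]
eef_rot: [0.114, 0.994, -0.0, -0.001]
wrist_force: [1.3, -0.4, 0.4]
finger_gap: 0.1
finger_force: 0.0
```

Emit:
send_rows --increments "0 0 0 0;0 0 0 0;0 0 0 0"

```text
time_s: 10.15
ee_pos: [575.4, 228.8, 289.3]
eef_rot: [0.114, 0.993, -0.0, -0.0]
wrist_force: [0.1, 0.3, 0.6]
finger_gap: 0.4
finger_force: 0.0
```

Run:
```python
from h import *
s=bot.read_state();print(s["ee_pos"])
m=bot.camera_model("wrist");p,d=bot.grab_frame("wrist")
cv2.imwrite("pics/w6.png",p[:,:,::-1]);np.savez("w6.npz",p=p,d=d)
for r in bot.spot_point("wrist","empty_hole")[:3]: print(r,world("w",m,d,[r["location"]],70).round(1))
print("gripper pts",world("w",m,d,[[170,260],[200,300],[340,260],[240,222],[265,222],[245,235]]).round())
```

```text
[575.41194316 228.8233922  289.25675819]
gripper pts [[533. 216. 368.]
 [544. 222. 373.]
 [544. 260. 368.]
 [557. 226. 295.]
 [560. 239. 295.]
 [558. 229. 310.]]
```

View pics/w6.png

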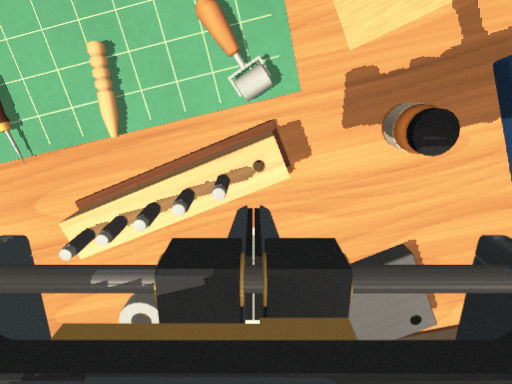

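The wrist view shows the rack with its empty hole at about (259,166). The gripper's wide blocks sit 79 mm above the TCP, so they clear the punches.

Run:
```python
from h import *
from scipy.spatial.transform import Rotation as Ro
T=np.load("w6.npz");m=bot.camera_model("wrist");p=T["p"]
g=cv2.cvtColor(p,cv2.COLOR_RGB2GRAY)[157:176,250:269].astype(float)
k=g<(g.min()+np.median(g))/2
ys,xs=np.nonzero(k);c=[xs.mean()+250,ys.mean()+157];print(c,k.sum(),xs.min(),xs.max(),ys.min(),ys.max())
w=world("w",m,T["d"],[c],70)[0];print(w)
s=bot.read_state();print("tool delta",Ro.from_quat(s["eef_rot"]).inv().apply(np.r_[w[:2],99]-s["ee_pos"]).round(1))
```

```text
[np.float64(258.44943820224717), np.float64(165.34831460674158)] 89 4 13 3 13
[583.02879158 234.30832118  70.        ]
tool delta [ -6.    6.9 190.6]
```

Emit:
send_rows --increments "-0.006 0.006 0.02 0;0 0 0.03 0;0 0 0.03 0;0 0 0.03 0;0 0 0.03 0;0 0 0.02 0;0 0 0.012 0;0 0 0.01 0;0 0 0.005 0;0 0 0.003 0"

```text
time_s: 11.5
ee_pos: [583.2, 234.5, 99.8]
eef_rot: [0.114, 0.994, 0.0, 0.0]
wrist_force: [-0.3, 0.3, -0.1]
finger_gap: 0.2
finger_force: 0.0
```

Emit:
send_rows --increments "0 0 0 0;0 0 0 0;0 0 0 0"

```text
time_s: 11.88
ee_pos: [583.1, 234.4, 100.0]
eef_rot: [0.114, 0.994, 0.0, 0.0]
wrist_force: [0.4, -0.0, 1.2]
finger_gap: 0.3
finger_force: 0.0
```

Run:
```python
from h import *
p,d=bot.grab_frame("side");a=p[80:200,220:340,::-1]
t,_=bot.grab_frame("top");b=t[120:200,150:270,::-1]
a=cv2.resize(a,(480,480),interpolation=2)
cv2.imwrite("pics/s7.png",a)
s=bot.read_state();print(s["ee_pos"],s["time_s"],abs(s["dq"]).max())
m=bot.camera_model("side");x=np.array([[582.5,232.5,70],[583,233,s["ee_pos"][2]-19]])
r,_=cv2.Rodrigues(np.array(m["R"]));q,_=cv2.projectPoints(x,r,np.array(m["t"]),m["mtx"],np.array(m["D"]));print((q.reshape(-1,2)-[220,80])*4)
```

```text
[583.03594392 234.40781732  99.86851679] 11.975 0.002694946533647734
[[148.50218142 145.53511776]
 [148.51171069 133.97233194]]
```

View pics/s7.png

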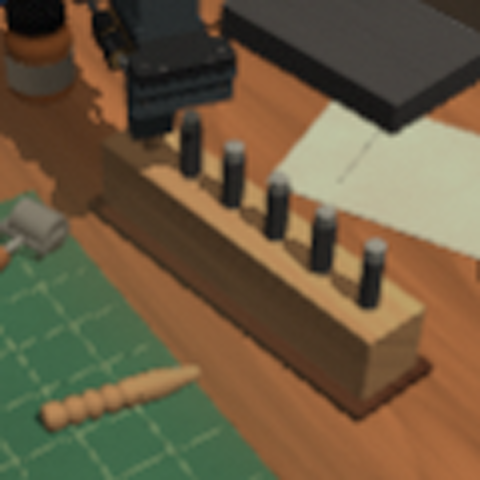

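The side view shows the fingertips at about crop (148,134), just above the hole and clear of the neighbouring punch at (190,145). I shift 1 mm towards the mean of the two estimates and hold.

Emit:
send_rows --increments "0 -0.001 0 0;0 0 0 0;0 0 0 0;0 0 0 0;0 0 0 0;0 0 0 0;0 0 0 0;0 0 0 0;0 0 0 0;0 0 0 0"

```text
time_s: 13.22
ee_pos: [582.8, 233.4, 99.7]
eef_rot: [0.114, 0.994, 0.0, 0.0]
wrist_force: [-0.4, 0.0, 0.3]
finger_gap: 1.0
finger_force: 0.0
```

Emit:
send_rows --increments "0 0 0 0;0 0 0 0;0 0 0 0;0 0 0 0;0 0 0 0;0 0 0 0;0 0 0 0;0 0 0 0;0 0 0 0;0 0 0 0"

```text
time_s: 14.48
ee_pos: [582.8, 233.4, 99.7]
eef_rot: [0.114, 0.994, -0.0, -0.0]
wrist_force: [0.2, 0.8, 0.6]
finger_gap: 0.4
finger_force: 0.0
```

Emit:
send_rows --increments "0 0 0 0;0 0 0 0;0 0 0 0;0 0 0 0;0 0 0 0;0 0 0 0"

```text
time_s: 15.22
ee_pos: [582.8, 233.4, 99.7]
eef_rot: [0.114, 0.994, -0.0, 0.0]
wrist_force: [0.1, 0.3, -0.9]
finger_gap: 0.5
finger_force: 0.0
```

```bash
python3 -c "
from rig import bot
print(bot.read_state()['ee_pos'],bot.sign_off())"
```

```text
the job is handed in; nothing more can be done
[582.76945762 233.42594511  99.72859723] None
```

The arm pointed at the loose punch and then at the empty rack hole, about 11 mm above each and still for over 2 s each time. It touched nothing as far as I could see, and I handed the job in at about 15 s with the arm still pointing at the hole.

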